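# Load a slide carrier under a spring clip

### The arm

A 6-joint arm with a two-finger parallel gripper is mounted at the origin on a cart in front of the work surface, level with it; the furniture and walls round the work are solid. World frame = base frame: x ahead of the robot, y to its left, z up, the work surface at z = 0. Lengths are in m, angles in rad, forces in N, time in s.
With the tool pointing down it reaches from about 0.375 to 0.75 m from the base axis. Payload 9 kg.
Tool frame: the origin (TCP) lies at the very end of the fingers, on their centre line; the grasp point (between the pads) lies 19 mm behind it; z points along the fingers, y is the line along which they close (so a half turn about z gives the same grasp; the last joint's range is limited). The gripper opens to 85 mm and grips with 20 to 120 N. Pads are 22 mm wide; open, the fingers measure 114 mm over their backs; the gripper's body (76 mm by 85 mm) begins 54 mm behind the grasp point. The pads swing forward as they close: fully open they stand 13 mm farther back than shut.
Start: joints at [-1.454, 0.104, 0.097, 1.564, 0, 1.353], TCP at [0.197, -0.567, 0.231] pointing down, gripper open.
Joint ranges: [-2.99, 2.99], [-0.84, 1.86], [-1.1, 1.16], [-1.84, 2.11], [-1.51, 1.56], [-3.14, 3.14]. Speed limits (rad/s): [2.22, 2.22, 2.57, 3.14, 3.14, 3.14].

### API

Orientations are given as a unit quaternion [w, x, y, z].
In Python, from station import * gives the robot as it stands. The module is installed in compiled form; this text tells all that it offers.
- The arm moves only by the shell command python3 -m crank 'ROWS' [FORCE]. ROWS is a JSON object of lists of equal length, an entry for each row: "slide": the shift along the tool's x, y, z in cm, a list of three; "twist": the turn, a rotation vector about the tool's x, y, z in rad, a list of three; "gripper": the opening, from 0 (shut) to 1 (fully open). In form: {"slide": [[dx, dy, dz], ...], "twist": [[ax, ay, az], ...], "gripper": [gripper, ...]}. A call has 1 to 12 rows; each row shifts and turns the commanded pose from where the row before left it, along the tool's axes as they then stand; what a row does not reach is not made up. A row lasts 1/8 s, in which the tool goes at most 62.5 mm and 10.7 degrees, less where a joint would pass 70% of its speed; a pose out of reach is approached as far as the arm can. A call with a gripper value outside its range is refused whole. The fingers move at their own pace and stop on an object; FORCE is the grip in N (left out, the last holds). Time passes only in rows, so rows that do not move let the fingers close. It gives the time, the measured TCP pose, the force, the opening and the grip force at its end, in the units of the state.
- state(): the state, without advancing time (a new reading comes with each control period).
- camera(name): name is "scene" or "top" or "wrist"; returns a dict with "pixels" (400x640x3 uint8, red, green, blue), "depth" (400x640 float32, m along the optical axis (not along the pixel's ray), 0 where there is no reading), "intrinsics" (3x3 intrinsics, pixels), "extrinsics" (4x4, takes a point from camera to world coordinates). Camera axes: x right, y down, z forward; pixel columns grow to the right and rows downward; lengths in m; the calibration is good to about 2 mm. A picture is of the moment at which its call begins.
- job_done(): hands the job in; it is judged then, once.
Trained networks look in a picture, given as the dict that the camera call returned (one of the last four; its "shot" number tells which), for a name from the list of things; names that differ only in an ending like _2 or _b are one class to them, and where a whole thing is asked for, a point or a joint stands for the part that bears it (a point fixed in the world has none). Each returns a list of dicts, best first, with "confidence" (0 to 1); they miss things now and then, are a little off and sometimes report something else, mostly with a low value. They report only what shows in the picture. A call takes as long as a camera call. They do not tell look-alikes from the thing itself.
- outline_of(target, picture): "pixels" (400x640 bool, what is visible of it).
- mark_of(target, picture): "centre" ([x, y, z] in m, in the coordinates of the camera as it stood for that picture, good to about 4 mm: a listed point, or the origin of a listed thing).
The state is a dict: "t": time; "q": joint angles; "qvel": joint speeds; "effort": joint torques, N m; "tool_pos": TCP position; "orientation": TCP orientation; "force": force on the tool from outside, world axes, zero at the start; "wrist_torque": the same for the moment, N m; "grip_width": finger opening in m; "finger_force": force on a finger pad.
Only numpy, scipy, OpenCV 4.12 (cv2) and the standard library are available. Lean on these libraries where they do the work, as an engineer would, in place of code of your own. Each camera call takes 0.05 s, during which the arm holds its last target. There are 200 camera calls.

### The job

With one fingertip press the clip's wide tail down and keep it down while the other fingertip pushes the black slide carrier along its channel, under the raised jaw, until it is fully home against the end stop. Then let the clip spring shut on the carrier and move clear. Only press and push: do not pick the carrier up, and leave the dish, the weight and the bung where they stand.

Things in the scene. Friction and masses are not known exactly. Their poses are not given: they have to be found in the camera images.
- stage: grey specimen stage, fixed on the bench; deck 18 mm high. Origin on the bench; +x along the channel to the end stop, +y to the clip's tail, z up. Base x -85..85, y -58..50 mm. Channel centre y = -30 mm; rails 4 mm above the deck, 35 mm apart inside. End stop's face at x = 70 mm, 12 mm high. The clip turns on a rod along x at y = 0, 28 mm above the bench.
- carrier: loose black slide carrier in the channel, 64 mm long (x), 32 wide, 6 thick, about 60 g, with an upturned lip (5 mm thick, 22 high, full width) at its rear (-x) end. Origin: centre of the underside, axes as the stage's. Starts with its nose 30 to 55 mm short of the end stop, before the clip's jaw; home its origin is at x 38, y -30, z 18 mm in the stage's frame.
- carrier_lip (a point): middle of the top edge of the lip's outer (rear) face, the face to be pushed
- clip (a joint): angle of the steel spring clip, rad: 0 shut, 0.42 fully pressed (hard stop). Pressing mid-tail takes about 4 N to start and 8 N at 0.30. The jaw clears the carrier above about 0.2, and by 4 mm at 0.30. It springs back when let go, and rests at about 0.15 on a carrier beneath it.
- jaw (a point): middle of the underside of the clip's jaw, 12 mm long in x, over the channel at stage x 47..59, y -30 mm. Shut, it is 1.5 mm above the deck, so the carrier cannot pass and cannot force it up; it rises as the tail is pressed down
- press_pad (a point): middle of the upper face of the clip's tail, a plate 100 mm long (stage x -80..20) and 38 wide (y about 3..41) beside the channel: a fingertip can slide along it. Shut, it slopes up outward by 0.30 rad, this point at stage x -30, y 24, z 36 mm, outer edge at z 41; at joint 0.30 it lies level with its top 29 mm above the bench. 54 mm sideways from the channel's centre line.
- dish: closed round petri dish, 60 mm across, 15 mm high, standing on the bench to the right of the stage; origin at the centre of its underside; a bystander
- brass_weight: brass weight with a knob, 27 mm across, 34 mm high, standing to the left of the stage; origin at the centre of its underside; a bystander
- bung: black rubber bung, 31 mm across, 26 mm high, standing to the left of the stage; origin at the centre of its underside; a bystander
Mind the look-alikes: they are no part of the job. Several things have the shape of the carrier; the one meant has the colours described above.

How it is judged:
By the outcome, as a careful person would: the job done as asked, in the order asked, and still so for the second after the job is handed in, with the robot touching nothing.
It also fails if it takes over 38 s, if anything falls off the work surface, if the arm or the gripper's body presses on something with over 40 N, if the wrist force passes 120 N, or if a joint passes its speed limit or range.

## Working session

There is one attempt and no reset: what is moved stays moved. The work goes in short steps, Python scripts to look and compute and a shell command to move; the robot and the scene stay as the last step left them, time stands still between calls to the robot, and variables do not carry over. Pictures are saved under pics/ and viewed, at most 10 in all, crops included, and the job is handed in when it is done.

```bash
mkdir -p pics; cat > h.py <<'E'
from station import *
import numpy as np, cv2
def w(pic,p): 
    return (pic["extrinsics"]@np.r_[p,1])[:3]
def save(pic,n,crop=None,s=1):
    im=cv2.cvtColor(pic["pixels"],cv2.COLOR_RGB2BGR)
    if crop: a,b,c,d=crop; im=im[b:d,a:c]
    cv2.imwrite("pics/"+n,cv2.resize(im,None,fx=s,fy=s,interpolation=cv2.INTER_CUBIC))
def px(pic,P):
    c=np.linalg.inv(pic["extrinsics"])@np.r_[P,1]; u=pic["intrinsics"]@c[:3]; return (u[:2]/u[2]).round(0)
E
python3 - <<'E'
from h import *
np.set_printoptions(precision=4,suppress=True)
for n in ("top","scene"):
    p=camera(n); save(p,n+"0.png")
    for t in ["stage","carrier","carrier_lip","jaw","press_pad","dish","brass_weight","bung"]:
        for m in mark_of(t,p)[:4]:
            P=w(p,m["centre"]); print(n,t,round(m["confidence"],2),P,px(p,P))
s=state(); print(s["tool_pos"],s["orientation"],s["grip_width"],s["t"])
E
```

```text
top stage 0.96 [0.5504 0.059  0.0011] [318. 203.]
top carrier 0.98 [0.3858 0.1157 0.0021] [290. 284.]
top carrier 0.91 [0.7258 0.0399 0.0016] [328. 122.]
top carrier 0.69 [ 0.3835 -0.0415 -0.0001] [367. 286.]
top carrier 0.67 [0.5341 0.0386 0.0153] [328. 210.]
top carrier_lip 0.88 [0.5044 0.0408 0.0407] [328. 224.]
top carrier_lip 0.77 [0.4125 0.1347 0.0251] [280. 271.]
top carrier_lip 0.61 [0.7528 0.0492 0.0232] [324. 106.]
top jaw 0.68 [0.595  0.0289 0.0227] [333. 180.]
top jaw 0.58 [0.5345 0.0358 0.0118] [330. 210.]
top press_pad 0.72 [0.5227 0.0909 0.0352] [302. 215.]
top dish 0.76 [ 0.4918 -0.0316 -0.0005] [362. 232.]
top brass_weight 0.45 [ 0.5196  0.1833 -0.0013] [258. 218.]
top bung 0.48 [ 0.6005  0.154  -0.001 ] [273. 179.]
scene stage 0.63 [ 0.5473  0.0601 -0.0061] [319. 231.]
scene carrier 0.84 [0.5354 0.0392 0.019 ] [330. 220.]
scene carrier 0.83 [0.3889 0.1152 0.0008] [359. 280.]
scene carrier 0.72 [ 0.726   0.0413 -0.0041] [272. 194.]
scene carrier 0.71 [ 0.3783 -0.0398 -0.0015] [413. 246.]
scene carrier_lip 0.81 [0.4138 0.1339 0.0243] [343. 268.]
scene carrier_lip 0.74 [ 0.4121 -0.0466  0.0192] [403. 229.]
scene carrier_lip 0.7 [0.7533 0.0487 0.0226] [262. 181.]
scene carrier_lip 0.69 [ 0.6415 -0.0508  0.0209] [324. 185.]
scene jaw 0.97 [0.5996 0.026  0.0178] [314. 206.]
scene press_pad 0.93 [0.5219 0.0925 0.035 ] [317. 227.]
scene dish 0.96 [ 0.4907 -0.0343  0.0027] [368. 222.]
scene dish 0.45 [0.5008 0.0365 0.0361] [344. 220.]
scene brass_weight 0.48 [0.5254 0.1786 0.0004] [284. 259.]
scene bung 0.79 [0.5944 0.1515 0.0012] [272. 237.]
scene bung 0.61 [ 0.5495  0.0611 -0.0068] [318. 231.]
[ 0.1971 -0.5667  0.2314] [ 0.0001  0.986   0.1666 -0.    ] 0.0858037102321509 0.9
```

```bash
python3 - <<'E'
from h import *
np.set_printoptions(precision=4,suppress=True)
p=camera("top"); save(p,"topcrop.png",(220,80,420,310),2.6)
# stage frame from depth: deck/rail geometry via outline of stage
d=p["depth"]; K=p["intrinsics"]; v,u=np.mgrid[0:400,0:640]
X=np.stack([(u-K[0,2])/K[0,0]*d,(v-K[1,2])/K[1,1]*d,d,np.ones_like(d)],-1)@p["extrinsics"].T
m=outline_of("stage",p)[0]["pixels"]&(X[...,2]>0.012)&(d>0)
r=cv2.minAreaRect(X[m][:,:2].astype(np.float32)); print("stage rect",r)
for o in outline_of("carrier",p):
    mm=o["pixels"]; print("carrier",o["confidence"],X[mm][:,:3].mean(0),p["pixels"][mm].mean(0), cv2.minAreaRect(X[mm][:,:2].astype(np.float32)))
E
```

```text
stage rect ((0.5494449734687805, 0.05969952791929245), (0.1080092042684555, 0.1702406108379364), 82.5775375366211)
carrier 0.97 [0.3883 0.1157 0.007 ] [185.6456 166.0855  26.1955] ((0.3876985013484955, 0.11594300717115402), (0.06228800490498543, 0.03230379894375801), 39.71217346191406)
carrier 0.96 [ 0.3812 -0.0383  0.0072] [191.8992 175.7037  27.2613] ((0.3809521198272705, -0.0386410690844059), (0.03127150237560272, 0.06283166259527206), 78.55709838867188)
carrier 0.74 [0.5321 0.036  0.0288] [98.1024 99.6225 98.3976] ((0.4971252977848053, 0.04069187864661217), (0.032316066324710846, 0.13891461491584778), 82.3455581665039)
carrier 0.69 [ 0.6357 -0.0783  0.0112] [ 53.0679  86.6425 150.9412] ((0.5353929996490479, -0.02841682732105255), (0.06541426479816437, 0.2687305212020874), 63.493778228759766)
carrier 0.55 [0.7258 0.0423 0.0092] [ 48.4828  79.3412 141.133 ] ((0.5930933356285095, 0.04109084606170654), (0.3263290524482727, 0.042335398495197296), 0.5052674412727356)
carrier 0.36 [0.5222 0.1794 0.0277] [157.6391 145.1183 102.6568] ((0.4765339493751526, 0.13028526306152344), (0.16554789245128632, 0.025529010221362114), 47.27332305908203)
```

View pics/topcrop.png

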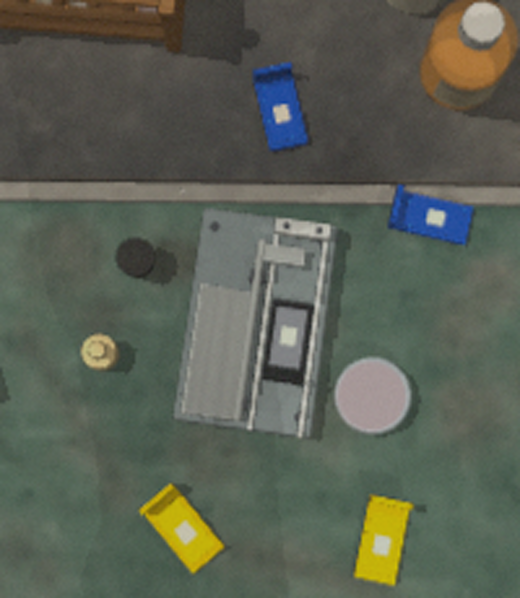

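View pics/scene0.png

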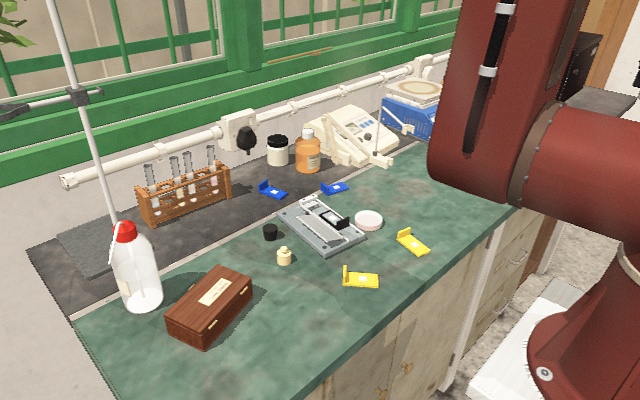

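The top crop shows five carrier-shaped things. In full-image pixels they are yellow at (290,284) and (367,286), blue at (328,122) and (385,163), and black in the channel at (328,210). Only the black one matches the description: it lies between the rails with its lip toward the robot. The stage is yawed about -7.4° with its origin near (0.550, 0.064). The tail plate is on the left, and the jaw is at about (333,180).

I'll turn the tool so that tool y = stage +y and tool x = stage -x, which keeps the last joint in range, then travel.

```bash
python3 -m crank '{"slide":[[0,0,0],[0,0,0],[0,0,0],[0,0,0],[0,0,0],[0,0,0],[0,0,0],[0,0,0],[0,0,0],[0,0,0],[0,0,0],[0,0,0]],"twist":[[0,0,-0.179],[0,0,-0.179],[0,0,-0.179],[0,0,-0.179],[0,0,-0.179],[0,0,-0.179],[0,0,-0.179],[0,0,-0.179],[0,0,-0.179],[0,0,-0.179],[0,0,-0.179],[0,0,-0.179]],"gripper":[0.54,0.54,0.54,0.54,0.54,0.54,0.54,0.54,0.54,0.54,0.54,0.54]}'
python3 -m crank '{"slide":[[0,0,0],[0,0,0],[0,0,0]],"twist":[[0,0,-0.179],[0,0,-0.179],[0,0,-0.175]],"gripper":[0.54,0.54,0.54]}'
```

```text
t: 2.55
tool_pos: [0.1972, -0.5667, 0.2313]
orientation: [0.0, 0.321, 0.947, -0.0]
force: [-0.4, 0.6, 0.0]
grip_width: 0.0459
finger_force: 0.0
t: 2.92
tool_pos: [0.1972, -0.5667, 0.2313]
orientation: [0.0, 0.06, 0.998, -0.0]
force: [-0.3, 0.1, -0.5]
grip_width: 0.0459
finger_force: 0.0
```

```bash
python3 -m crank '{"slide":[[-1.65,5.6,0],[-1.65,5.6,0],[-1.65,5.6,0],[-1.65,5.6,0],[-1.65,5.6,0],[-1.65,5.6,0],[-1.65,5.6,0],[-1.65,5.6,0],[-1.65,5.6,0],[-1.65,5.6,0],[-1.65,5.6,0],[-1.65,5.6,0]],"twist":[[0,0,0],[0,0,0],[0,0,0],[0,0,0],[0,0,0],[0,0,0],[0,0,0],[0,0,0],[0,0,0],[0,0,0],[0,0,0],[0,0,0]],"gripper":[0.54,0.54,0.54,0.54,0.54,0.54,0.54,0.54,0.54,0.54,0.54,0.54]}'
python3 -m crank '{"slide":[[0,0,8]],"twist":[[0,0,0]],"gripper":[0.54]}'
python3 - <<'E'
from h import *
np.set_printoptions(precision=4,suppress=True)
p=camera("wrist"); save(p,"wrist1.png")
for t in ["stage","carrier","carrier_lip","jaw","press_pad"]:
    for m in mark_of(t,p)[:2]:
        P=w(p,m["centre"]); print(t,round(m["confidence"],2),P,px(p,P))
s=state(); print(s["tool_pos"],s["orientation"],s["t"],s["q"]); print(px(p,s["tool_pos"]))
d=p["depth"]; K=p["intrinsics"]; v,u=np.mgrid[0:400,0:640]
X=np.stack([(u-K[0,2])/K[0,0]*d,(v-K[1,2])/K[1,1]*d,d,np.ones_like(d)],-1)@p["extrinsics"].T
for o in outline_of("stage",p)[:1]:
    m=o["pixels"]&(abs(X[...,2]-.02)<0.03); print(o["confidence"],cv2.minAreaRect(X[m][:,:2].astype(np.float32)))
E
```

```text
t: 4.42
tool_pos: [0.4785, 0.0772, 0.2316]
orientation: [0.001, 0.063, 0.998, -0.0]
force: [1.7, -1.5, -0.2]
grip_width: 0.0459
finger_force: 0.0
t: 4.55
tool_pos: [0.4822, 0.0783, 0.1728]
orientation: [0.005, 0.06, 0.998, 0.0]
force: [1.3, -0.6, -1.4]
grip_width: 0.0461
finger_force: 0.0
stage 0.98 [0.5486 0.0611 0.0006] [305. 247.]
carrier 0.94 [0.3855 0.1162 0.0002] [347.  58.]
carrier 0.67 [0.5356 0.0341 0.0162] [274. 244.]
carrier_lip 0.94 [0.4983 0.0368 0.0381] [267. 213.]
carrier_lip 0.88 [ 0.4106 -0.0471  0.0222] [148. 116.]
jaw 0.69 [0.5972 0.0273 0.0242] [276. 308.]
press_pad 0.82 [0.5248 0.0921 0.0389] [337. 236.]
[0.4792 0.0744 0.1717] [ 0.0019  0.0634  0.998  -0.0002] 4.85 [-0.1165 -0.26   -0.3576  1.4694 -0.0001  0.0104]
[306. 262.]
0.78 ((0.5600675344467163, 0.05807188153266907), (0.1145671010017395, 0.19090136885643005), 82.62620544433594)
```

View pics/wrist1.png

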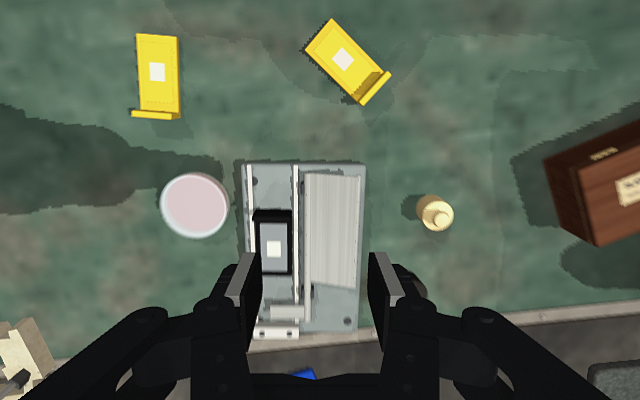

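The wrist view shows the fingers straddling the rod. The left tip at about (245,258) is in line with the channel and the lip (270,213). The right tip at about (380,258) is over the tail plate. I'll descend behind the lip.

```bash
python3 -m crank '{"slide":[[0,-0.2,4],[0,0,4],[0,0,4],[0,0,0],[0,0,0]],"twist":[[0,0,0],[0,0,0],[0,0,0],[0,0,0],[0,0,0]],"gripper":[0.54,0.54,0.54,0.54,0.54]}'
python3 -m crank '{"slide":[[0,0,0.4],[0,0,0.3],[0,0,0]],"twist":[[0,0,0],[0,0,0],[0,0,0]],"gripper":[0.54,0.54,0.54]}'
python3 -m crank '{"slide":[[0,0,0.4],[0,0,0],[0,0,0]],"twist":[[0,0,0],[0,0,0],[0,0,0]],"gripper":[0.54,0.54,0.54]}'
python3 - <<'E'
from h import *
p=camera("wrist"); save(p,"wrist2.png",(180,120,460,330),2.8); print(state()["q"])
E
```

```text
t: 5.52
tool_pos: [0.4794, 0.0726, 0.0516]
orientation: [0.002, 0.063, 0.998, -0.0]
force: [0.1, 0.0, 0.9]
grip_width: 0.0463
finger_force: 0.0
t: 5.9
tool_pos: [0.4777, 0.0731, 0.0419]
orientation: [0.0, 0.063, 0.998, -0.0]
force: [-0.1, -0.4, 0.8]
grip_width: 0.0463
finger_force: 0.0
t: 6.28
tool_pos: [0.4776, 0.0731, 0.0377]
orientation: [-0.0, 0.063, 0.998, -0.0]
force: [-1.1, -0.1, -0.5]
grip_width: 0.046
finger_force: 0.0
[-1.19529741e-01 -1.99845901e-01 -5.51517300e-01  1.21914632e+00
 -7.22441984e-05  6.25623106e-03]
```

View pics/wrist2.png

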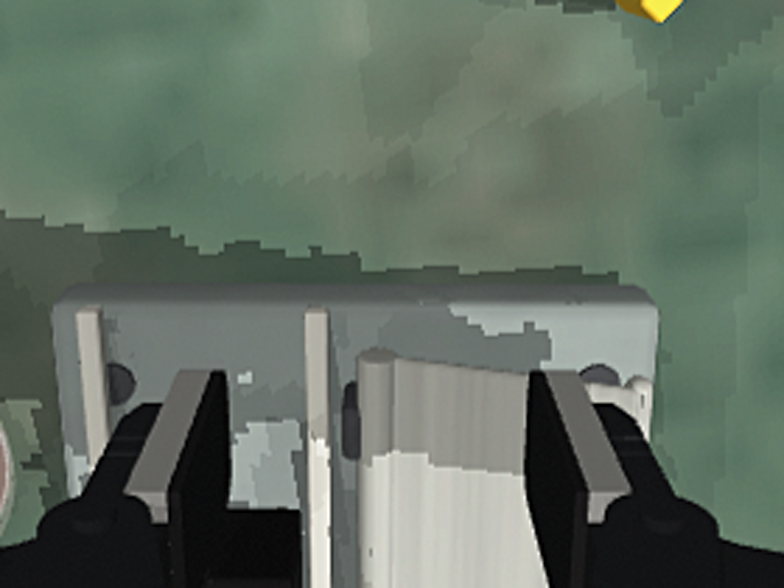

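The left finger is centred between the rails, behind the lip, and the right one is over mid-tail. Next I'll press, watching the force.

```bash
for i in 1; do python3 -m crank '{"slide":[[0,0,0.3],[0,0,0],[0,0,0]],"twist":[[0,0,0],[0,0,0],[0,0,0]],"gripper":[0.54,0.54,0.54]}'
python3 -m crank '{"slide":[[0,0,0.3],[0,0,0],[0,0,0]],"twist":[[0,0,0],[0,0,0],[0,0,0]],"gripper":[0.54,0.54,0.54]}'
python3 -m crank '{"slide":[[0,0,0.3],[0,0,0],[0,0,0]],"twist":[[0,0,0],[0,0,0],[0,0,0]],"gripper":[0.54,0.54,0.54]}'; done
```

```text
t: 6.7
tool_pos: [0.478, 0.0732, 0.0351]
orientation: [0.0, 0.063, 0.998, 0.0]
force: [0.1, 0.6, 3.9]
grip_width: 0.0462
finger_force: 1.7
t: 7.08
tool_pos: [0.478, 0.0732, 0.032]
orientation: [0.0, 0.063, 0.998, 0.0]
force: [1.1, 0.9, 5.5]
grip_width: 0.046
finger_force: 2.3
t: 7.45
tool_pos: [0.4781, 0.0734, 0.0291]
orientation: [0.0, 0.063, 0.998, 0.0]
force: [1.4, 2.1, 6.6]
grip_width: 0.046
finger_force: 2.9
```

```bash
python3 -m crank '{"slide":[[0,0,0.15],[0,0,0],[0,0,0]],"twist":[[0,0,0],[0,0,0],[0,0,0]],"gripper":[0.54,0.54,0.54]}'
python3 - <<'E'
from h import *
np.set_printoptions(precision=4,suppress=True)
for n in ("scene","wrist"):
    p=camera(n); 
    if n=="scene": save(p,"scene2.png",(240,160,400,270),5)
    for t in ["jaw","carrier_lip","press_pad"]:
        for m in mark_of(t,p)[:2]:
            P=w(p,m["centre"]); print(n,t,round(m["confidence"],2),P,px(p,P))
print(state()["force"],state()["tool_pos"])
E
```

```text
t: 7.82
tool_pos: [0.4781, 0.0735, 0.0277]
orientation: [0.0, 0.063, 0.998, 0.0]
force: [0.6, 3.9, 5.7]
grip_width: 0.0461
finger_force: 3.2
scene jaw 0.82 [0.5976 0.0257 0.0256] [314. 203.]
scene carrier_lip 0.85 [0.413  0.1362 0.025 ] [342. 268.]
scene carrier_lip 0.65 [0.5925 0.1542 0.0016] [271. 238.]
scene press_pad 0.83 [0.5204 0.095  0.0294] [317. 230.]
wrist jaw 0.42 [0.5464 0.0635 0.0019] [312. 357.]
wrist carrier_lip 0.85 [0.411  0.1325 0.021 ] [440.  94.]
wrist carrier_lip 0.82 [0.4992 0.0389 0.0384] [242. 332.]
wrist press_pad 0.76 [0.5245 0.0942 0.0326] [372. 357.]
[0.7837 3.7975 6.8947] [0.4781 0.0735 0.0277]
```

View pics/scene2.png

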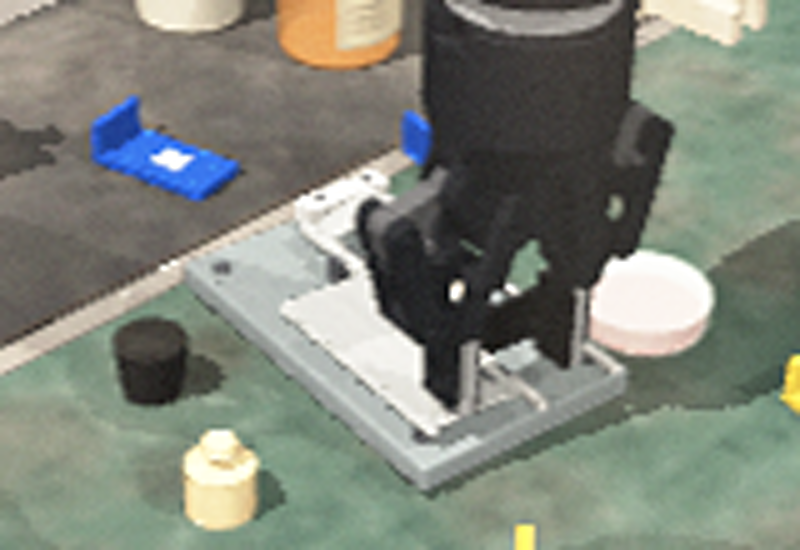

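The tail is pressed level and the jaw is up. Contact at 36.5 mm and 27.7 mm now implies a joint angle of at least 0.30. I'll press a touch deeper and push along −tool x.

```bash
python3 -m crank '{"slide":[[0,0,0.05],[-0.4,0,0],[-0.4,0,0],[-0.4,0,0],[-0.4,0,0],[-0.4,0,0],[-0.4,0,0],[0,0,0]],"twist":[[0,0,0],[0,0,0],[0,0,0],[0,0,0],[0,0,0],[0,0,0],[0,0,0],[0,0,0]],"gripper":[0.54,0.54,0.54,0.54,0.54,0.54,0.54,0.54]}'
python3 - <<'E'
from h import *
np.set_printoptions(precision=4,suppress=True)
p=camera("wrist"); save(p,"wrist3.png",(180,150,460,400),2.4)
for t in ["jaw","carrier_lip","carrier"]:
    for m in mark_of(t,p)[:3]:
        P=w(p,m["centre"]); print(t,round(m["confidence"],2),P,px(p,P))
E
```

```text
t: 9.22
tool_pos: [0.5006, 0.0701, 0.0266]
orientation: [-0.001, 0.063, 0.998, -0.0]
force: [-4.5, -0.1, 7.9]
grip_width: 0.046
finger_force: 3.8
carrier_lip 0.82 [0.4135 0.1339 0.0256] [457.  36.]
carrier 0.82 [ 0.3824 -0.0427 -0.0006] [23. 24.]
carrier 0.71 [0.5426 0.034  0.0166] [255. 341.]
```

View pics/wrist3.png

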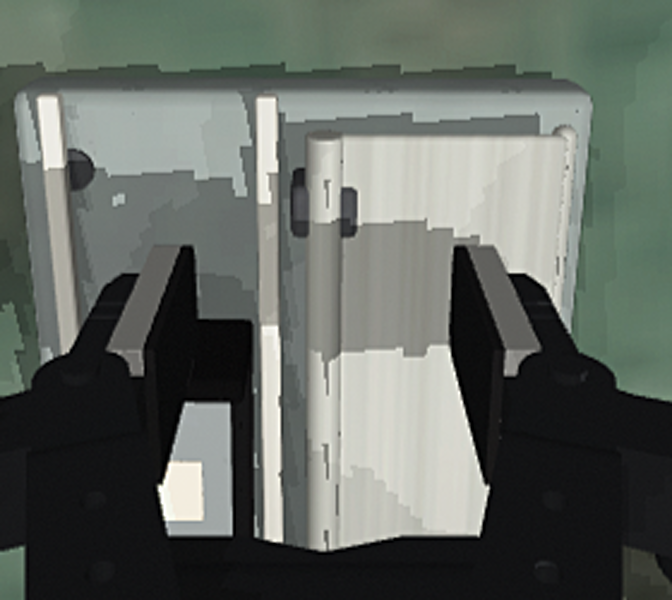

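The left finger is now against the lip (its black top edge at crop (220,350)), and the tail is flat under the right finger. About 44 mm of travel is left.

```bash
python3 -m crank '{"slide":[[-0.4,0,0],[-0.4,0,0],[-0.4,0,0],[-0.4,0,0],[-0.4,0,0],[0,0,0]],"twist":[[0,0,0],[0,0,0],[0,0,0],[0,0,0],[0,0,0],[0,0,0]],"gripper":[0.54,0.54,0.54,0.54,0.54,0.54]}'
python3 -m crank '{"slide":[[-0.4,0,0],[-0.4,0,0],[-0.4,0,0],[-0.4,0,0],[0,0,0]],"twist":[[0,0,0],[0,0,0],[0,0,0],[0,0,0],[0,0,0]],"gripper":[0.54,0.54,0.54,0.54,0.54]}'
```

```text
t: 10.18
tool_pos: [0.5205, 0.0676, 0.0266]
orientation: [-0.001, 0.063, 0.998, -0.0]
force: [-3.9, 0.8, 7.9]
grip_width: 0.0465
finger_force: 3.8
t: 10.8
tool_pos: [0.5363, 0.0656, 0.0266]
orientation: [-0.001, 0.063, 0.998, -0.0]
force: [-3.1, -0.1, 7.2]
grip_width: 0.0462
finger_force: 3.8
```

```bash
python3 -m crank '{"slide":[[-0.3,0,0],[-0.3,0,0],[0,0,0]],"twist":[[0,0,0],[0,0,0],[0,0,0]],"gripper":[0.54,0.54,0.54]}'
python3 -m crank '{"slide":[[-0.15,0,0],[0,0,0]],"twist":[[0,0,0],[0,0,0]],"gripper":[0.54,0.54]}'
python3 -m crank '{"slide":[[-0.15,0,0],[0,0,0]],"twist":[[0,0,0],[0,0,0]],"gripper":[0.54,0.54]}'
```

```text
t: 11.18
tool_pos: [0.5422, 0.0648, 0.0265]
orientation: [-0.001, 0.063, 0.998, -0.0]
force: [-3.6, 0.4, 7.5]
grip_width: 0.0464
finger_force: 3.9
t: 11.42
tool_pos: [0.5434, 0.0647, 0.0265]
orientation: [-0.001, 0.063, 0.998, -0.0]
force: [-4.8, 1.0, 8.8]
grip_width: 0.0466
finger_force: 4.0
t: 11.68
tool_pos: [0.5448, 0.0645, 0.0265]
orientation: [-0.001, 0.063, 0.998, -0.0]
force: [-4.8, 1.2, 8.1]
grip_width: 0.0462
finger_force: 3.9
```

```bash
python3 -m crank '{"slide":[[-0.15,0,0],[0,0,0]],"twist":[[0,0,0],[0,0,0]],"gripper":[0.54,0.54]}'
python3 -m crank '{"slide":[[-0.15,0,0],[0,0,0]],"twist":[[0,0,0],[0,0,0]],"gripper":[0.54,0.54]}'
```

```text
t: 11.92
tool_pos: [0.5455, 0.0645, 0.0263]
orientation: [-0.002, 0.063, 0.998, -0.0]
force: [-9.8, 0.9, 10.4]
grip_width: 0.0463
finger_force: 6.9
t: 12.18
tool_pos: [0.5456, 0.0644, 0.0261]
orientation: [-0.004, 0.063, 0.998, -0.0]
force: [-16.2, 0.9, 15.2]
grip_width: 0.046
finger_force: 9.9
```

The resistance jumps at lip x ≈ 6–7 mm, which is the end stop. I'll back off slightly with the tail still held, then release straight up.

```bash
python3 -m crank '{"slide":[[0.2,0,0],[0.2,0,0],[0.2,0,0],[0,0,0],[0,0,-0.4],[0,0,-0.4],[0,0,-0.4],[0,0,-0.8],[0,0,-2],[0,0,-4],[0,0,-4],[0,0,0]],"twist":[[0,0,0],[0,0,0],[0,0,0],[0,0,0],[0,0,0],[0,0,0],[0,0,0],[0,0,0],[0,0,0],[0,0,0],[0,0,0],[0,0,0]],"gripper":[0.54,0.54,0.54,0.54,0.54,0.54,0.54,0.54,0.54,0.54,0.54,0.54]}'
python3 -m crank '{"slide":[[4,0,-3],[4,0,-3],[4,0,0],[0,0,0]],"twist":[[0,0,0],[0,0,0],[0,0,0],[0,0,0]],"gripper":[0.54,0.54,0.54,0.54]}'
python3 - <<'E'
from h import *
np.set_printoptions(precision=4,suppress=True)
p=camera("wrist"); save(p,"wrist4.png",(160,100,480,400),2)
o=np.array([.5495,.0625]); R=np.array([[.9916,.129],[-.129,.9916]])
for n in ("wrist","top","scene"):
    p=camera(n)
    if n=="top": save(p,"top4.png",(270,150,370,250),5)
    for t in ["jaw","carrier_lip","carrier","stage"]:
        for m in mark_of(t,p)[:4]:
            P=w(p,m["centre"]); s=R.T@(P[:2]-o); 
            if abs(s).max()<.1: print(n,t,round(m["confidence"],2),P,px(p,P),"stage",s)
E
```

```text
t: 13.68
tool_pos: [0.5455, 0.0646, 0.1519]
orientation: [0.004, 0.063, 0.998, -0.0]
force: [0.1, 0.4, 0.2]
grip_width: 0.0462
finger_force: 0.0
t: 14.18
tool_pos: [0.4226, 0.0804, 0.2075]
orientation: [0.001, 0.063, 0.998, -0.0]
force: [1.0, 0.4, 0.0]
grip_width: 0.046
finger_force: 0.0
wrist jaw 0.84 [0.5965 0.0252 0.0299] [284. 342.] stage [ 0.0514 -0.0309]
wrist carrier_lip 0.78 [0.5509 0.0297 0.0407] [281. 310.] stage [ 0.0056 -0.0324]
wrist carrier_lip 0.24 [ 0.5479  0.0593 -0.0015] [310. 283.] stage [-0.0012 -0.0034]
wrist carrier 0.78 [0.5847 0.0275 0.0164] [285. 324.] stage [ 0.0394 -0.0301]
wrist stage 0.8 [0.5494 0.0638 0.0007] [314. 285.] stage [-0.0003  0.0013]
top jaw 0.7 [0.5947 0.0287 0.0237] [333. 180.] stage [ 0.0492 -0.0277]
top carrier_lip 0.57 [0.5837 0.0303 0.0131] [333. 187.] stage [ 0.0381 -0.0275]
top carrier_lip 0.47 [0.5517 0.0333 0.0412] [331. 200.] stage [ 0.006  -0.0287]
top carrier 0.77 [0.5852 0.029  0.0141] [333. 186.] stage [ 0.0397 -0.0286]
scene jaw 0.94 [0.5972 0.0252 0.0224] [315. 204.] stage [ 0.0521 -0.0308]
scene jaw 0.37 [0.5219 0.094  0.0324] [317. 229.] stage [-0.0315  0.0276]
scene carrier_lip 0.8 [0.5508 0.0306 0.0395] [328. 208.] stage [ 0.0054 -0.0315]
scene carrier 0.63 [0.5827 0.0332 0.0158] [317. 211.] stage [ 0.0367 -0.0248]
scene stage 0.6 [ 0.5481  0.0604 -0.0028] [319. 230.] stage [-0.0011 -0.0023]
```

View pics/wrist4.png

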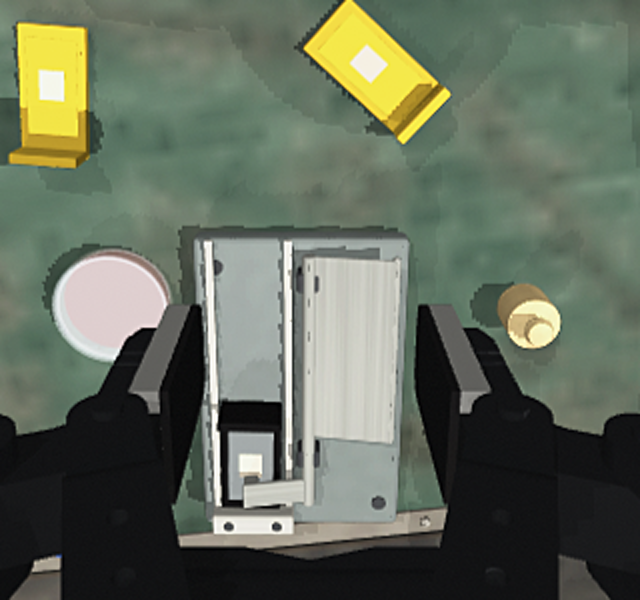

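View pics/top4.png

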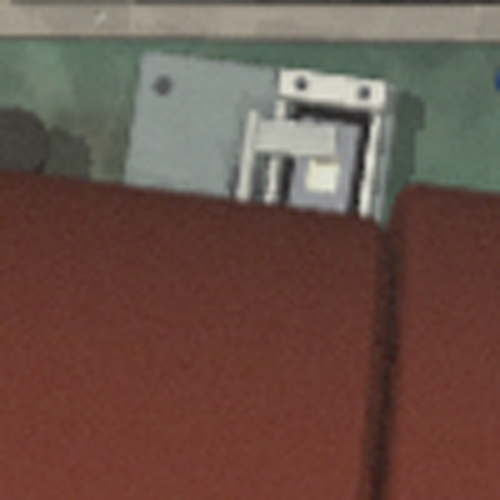

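The wrist view shows the carrier's nose flush against the white end stop, around (250,508), with the jaw resting on it. The lip is at stage x ≈ 5.7 mm (home is 6), and the tip of the gripper is clear. The dish and the weight are standing where they were; the bung is out of frame, but nothing went near it.

```bash
python3 -c "
from station import *
print(job_done())"
```

```text
the job is handed in; nothing more can be done
None
```

The black carrier is home against the end stop with the clip sprung shut on it, the robot is clear, and I handed the job in at about 14 s; no verdict came back.

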